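# Sort tagged sample boxes and switch on the warmer

## Robot

A 6-joint arm with a two-finger parallel gripper is mounted at the origin on the work surface. World frame = base frame: x ahead of the robot, y to its left, z up, the work surface at z = 0. Lengths are in m, angles in degrees, forces in N, time in s.
With the tool pointing down it reaches from about 0.275 to 0.85 m from the base axis. Payload 19 kg.
Tool frame: the origin (TCP) lies on the centre line of the jaws, within the pads' length; the fingertips stand 17 mm ahead of it and the grasp point (between the pads) lies 2 mm behind it; z points along the fingers, y is the direction in which the jaws open and shut (so a half turn about z gives the same grasp; the last joint's range is limited). The gripper opens to 85 mm and grips with 20 to 120 N. Pads are 22 mm wide; open, the fingers measure 114 mm over their backs; the gripper's body (76 mm by 85 mm) begins 54 mm behind the grasp point. The pads swing forward as they close: fully open they stand 13 mm farther back than shut.
Start: joints at [66.406, 8.623, 82.357, -0, 89.026, -7.678], TCP at [0.158, 0.553, 0.248] pointing down, gripper open.
Joint ranges: [-160.23, 160.23], [-39.13, 120.54], [6.94, 153.29], [-79.49, 259.48], [9.18, 160.14], [-161.06, 161.06]. Speed limits (degrees/s): [108.29, 108.29, 127.2, 172.46, 172.46, 172.46].

## Interface

Orientations are given as a 3x3 rotation matrix whose columns are the frame's x, y, z axes.
In Python, from cell import * gives the robot as it stands. The module is installed in compiled form; this text tells all that it offers. Calls block until the motion is done:
- move_pose(position, orientation): joint-space move of the TCP to a pose.
- line_to(position, ori=None, speed=0.15, threshold=None): straight line of the TCP; ori=None keeps the orientation; speed is the mean speed in m/s. With threshold (N) it stops when the force on the tool has changed by that much, and returns True; else False.
- move_j(angles): joint-space move.
- gripper_to(opening, newtons=None): finger opening in m; newtons is the grip in N (None keeps the last); returns when the fingers have stopped.
- dwell(seconds).
- solve_ik(position, orientation): joint angles nearest the present ones, or None.
- read_state(): the state.
- snapshot(name): name is "scene" or "top" or "wrist"; returns (picture, depth): 400x640x3 uint8, red, green, blue; 400x640 float32, m along the optical axis (not along the pixel's ray), 0 where there is no reading.
- get_calibration(name): a dict with "fx", "fy", "cx", "cy" (pixels), "rvec" (rotation vector, rad) and "tvec" (3), from world to camera coordinates, as OpenCV has them. Camera axes: x right, y down, z forward; pixel columns grow to the right and rows downward; lengths in m; the calibration is good to about 2 mm. The wrist camera is an equidistant fisheye: a pixel r from the principal point sees the ray r / f radians off the axis. A picture is of the moment at which its call begins: read the wrist's pose just before it. get_calibration takes no time and is no camera call; for the wrist camera it gives the pose at the moment of the call.
A pose or a line that the arm cannot do raises MotionError and nothing moves.
- job_done(): hands the job in, once; it reports no verdict.
The state is a dict: "time_s": time; "joints": joint angles; "joint_velocities": joint speeds; "tau": joint torques, N m; "ee_pos": TCP position; "tool_rot": TCP orientation; "wrist_force": force on the tool from outside, world axes, zero at the start; "wrist_torque": the same for the moment, N m; "finger_gap": finger opening in m.
Only numpy, scipy, OpenCV 4.12 (cv2) and the standard library are available. Lean on these libraries where they do the work, as an engineer would, in place of code of your own. Each camera call takes 0.05 s, during which the arm holds its last target. There are 200 camera calls.

## Task

Gently set the sample box with the green tag into the green-rimmed nest on the warmer and the box with the red tag into the red-rimmed nest of the reject tray, each lying flat on the nest floor. Only once both boxes are in their nests, turn the warmer's yellow handle clockwise all the way from off to on. Keep the boxes upright all the time, and leave the untagged box, the jar and the beaker where they are.

Things in the scene. Friction and masses are not known exactly. Their poses are not given: they have to be found in the camera images.
- box_green: Closed white sample box with a grey lid, 50 (its x) x 104 (its y) x 46 mm high, straight sides, about 0.25 kg. A green tag, 34 x 60 mm, lies on the lid. Origin: centre of its underside, z up. Grip it across its 50 mm width.
- box_red: Closed white sample box with a grey lid, 50 (its x) x 104 (its y) x 46 mm high, straight sides, about 0.25 kg. A red tag, 34 x 60 mm, lies on the lid. Origin: centre of its underside, z up. Grip it across its 50 mm width.
- box_plain: Closed white sample box with a grey lid, 50 (its x) x 104 (its y) x 46 mm high, straight sides, about 0.25 kg. No tag on the lid; not part of the job, leave it alone. Origin: centre of its underside.
- pass_nest (a point): Centre of the floor of the green-rimmed nest on the warmer, a fixed white appliance 270 (x) x 170 (y) x 60 mm high, whose axes it has. A pocket 60 (x) x 114 mm (y), steel floor 64 mm above the table, green rim 5 mm thick, standing 10 mm above that floor. Warmer and reject tray may each stand on either side of the robot.
- reject_nest (a point): Centre of the floor of the red-rimmed nest on the reject tray, a fixed black plate 140 (x) x 190 mm (y). Same pocket, 60 (x) x 114 mm (y), floor 16 mm above the table, red rim 5 mm thick and 10 mm above that floor.
- power_handle (a joint): Angle of the warmer's yellow rotary handle seen from above, clockwise positive: 0 = off stop, 1.047 (60 degrees) = on stop. It may start up to 0.2 rad from the off stop. It turns with light friction (about 0.1 N m) and stays where it is left.
- handle_grip (a point): On the vertical turning axis of the yellow handle, 92 mm above the table, 133 mm in -x of the pass nest's centre (warmer's axes); turns with it. Upright bar 76 mm long (y, black pointer mark at +y) x 14 mm thick (x), 72 to 100 mm above the table, over a black disc 72 mm wide, top at 66 mm. At off the bar lies along the warmer's y, pointer at a white mark; at on it points to a green mark.
- jar: Bystander: jar with a green cap and paper label, 64 mm across, 75 mm high, loose. Origin: centre of its underside.
- beaker: Bystander: open glass beaker, 68 mm across, 80 mm high, loose. Origin: centre of its underside.
There are look-alikes about, which are no part of the job. Leave any pink or purple look-alike of the box_red alone. Leave any purple look-alike of the box_green alone.

How it is judged (in metres and radians):
On the way, in this order (a step that is already met when the one before it is completed fails the run):
1. green-tagged box flat in the warmer's green nest and red-tagged box flat in the red reject nest, with the handle still off (below 0.5 rad) (x of box_green in the frame of pass_nest between -0.008 and 0.008 m and y of box_green in the frame of pass_nest between -0.008 and 0.008 m and z of box_green in the frame of pass_nest between -0.004 and 0.004 m and angle between each of box_green, box_red's own z axis and vertical below 0.06 rad and x of box_red in the frame of reject_nest between -0.008 and 0.008 m and y of box_red in the frame of reject_nest between -0.008 and 0.008 m and z of box_red in the frame of reject_nest between -0.004 and 0.004 m and value of joint power_handle below 0.5 rad), for 0.2 s.
2. then the handle turned to on (at least 0.95 of 1.047 rad) (value of joint power_handle above 0.95 rad), for 0.2 s.
At the end, for the whole second after the job is handed in: Green-tagged box in the green nest, red-tagged box in the red nest: within 8 mm of centre in x and y, underside within 4 mm of the floor, level to 0.06 rad, at rest; handle at rest over 0.95 rad; untagged box, jar and beaker within 30 mm of their starts (x of box_green in the frame of pass_nest between -0.008 and 0.008 m and y of box_green in the frame of pass_nest between -0.008 and 0.008 m and z of box_green in the frame of pass_nest between -0.004 and 0.004 m and angle between each of box_green, box_red's own z axis and vertical below 0.06 rad and x of box_red in the frame of reject_nest between -0.008 and 0.008 m and y of box_red in the frame of reject_nest between -0.008 and 0.008 m and z of box_red in the frame of reject_nest between -0.004 and 0.004 m and value of joint power_handle above 0.95 rad and linear speed of each of box_green, box_red below 0.02 m/s and velocity of joint power_handle between -0.05 and 0.05 rad/s and distance of each of box_plain, jar, beaker from where it was at the start of the episode below 0.03 m); the robot touches nothing.
It fails at once if a tagged box tipped more than 0.5 rad (angle between any of box_green, box_red's own z axis and vertical above 0.5 rad).
It fails at once if a box dropped or slammed into a nest: faster than 0.5 m/s within 30 mm above the floor of its nest ((x of box_green in the frame of pass_nest between -0.03 and 0.03 m and y of box_green in the frame of pass_nest between -0.03 and 0.03 m and z of box_green in the frame of pass_nest between -0.005 and 0.03 m and linear speed of box_green above 0.5 m/s) or (x of box_red in the frame of reject_nest between -0.03 and 0.03 m and y of box_red in the frame of reject_nest between -0.03 and 0.03 m and z of box_red in the frame of reject_nest between -0.005 and 0.03 m and linear speed of box_red above 0.5 m/s)).
It fails at once if the untagged box, the jar or the beaker moved more than 30 mm (distance of any of box_plain, jar, beaker from where it was at the start of the episode above 0.03 m).
It also fails if it takes over 72 s, if anything falls off the work surface, if the arm or the gripper's body presses on something with over 40 N, if the wrist force passes 120 N, or if a joint passes its speed limit or range.

## Working session

There is one attempt and no reset: what is moved stays moved. The work goes in short steps, each a Python script; the robot and the scene stay as the last script left them, time stands still between calls to the robot, and variables do not carry over. Pictures are saved under pics/ and viewed, about 8 in all and at most 12, crops included, and the job is handed in when it is done.

```bash
mkdir -p pics; python3 - <<'E'
from cell import *
import cv2,numpy as np,pickle
d={}
for n in("top","scene"):
    p,z=snapshot(n); c=get_calibration(n); d[n]=(p,z,c); cv2.imwrite(f"pics/{n}0.png",p[:,:,::-1]); print(n,c)
pickle.dump(d,open("s0.pkl","wb")); s=read_state(); print(s["time_s"],s["tool_rot"])
E
```

```text
top {'fx': 511.0779992593823, 'fy': 511.0779992593823, 'cx': 318.8306749307655, 'cy': 197.8248251125999, 'rvec': array([ 2.18476417, -2.18188927,  0.04716901]), 'tvec': array([-0.00755346,  0.52428747,  1.18152183])}
scene {'fx': 507.1102993083471, 'fy': 507.1102993083471, 'cx': 323.5009323128929, 'cy': 198.85018166656093, 'rvec': array([ 1.0315235 ,  2.5389841 , -0.90374392]), 'tvec': array([ 0.39139447, -0.22533154,  1.37727742])}
0.1 [[-9.61673541e-01  2.74196706e-01 -4.09405950e-04]
 [ 2.74196979e-01  9.61673087e-01 -9.43436588e-04]
 [ 1.35027479e-04 -1.01953588e-03 -9.99999471e-01]]
```

View pics/top0.png

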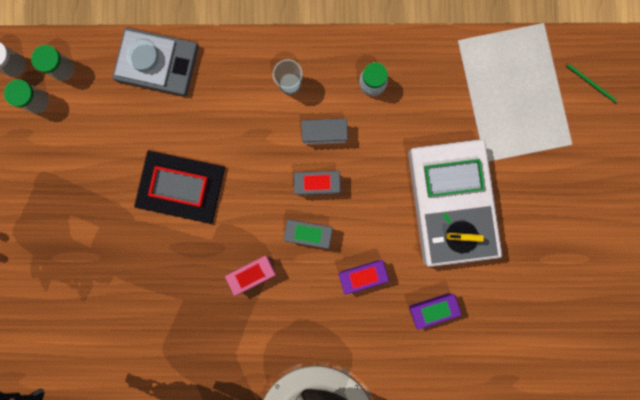

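View pics/scene0.png

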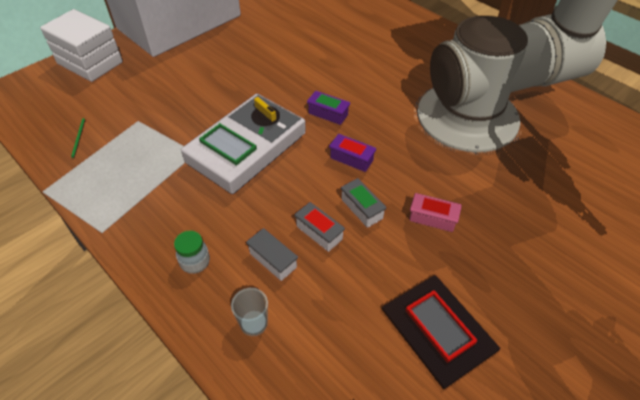

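Grey-lid boxes are the real ones: red tag (317,183), green tag (308,234). Look-alikes to reject: pink (250,275), purple with red tag (364,277), purple with green tag (436,312). The untagged box is at (324,131), the pass nest at (455,178), the handle at (464,238) and the reject nest at (179,187).

```bash
cat > h.py <<'E'
import numpy as np,cv2
def cast(uv,c,z,fish=False):
    R=cv2.Rodrigues(np.array(c["rvec"]))[0]; t=np.array(c["tvec"]).ravel(); o=-R.T@t
    uv=np.atleast_2d(uv).astype(float)
    a=np.c_[(uv[:,0]-c["cx"])/c["fx"],(uv[:,1]-c["cy"])/c["fy"]]
    if fish:
        r=np.linalg.norm(a,axis=1,keepdims=True)+1e-12; d=np.c_[a/r*np.sin(r),np.cos(r)]
    else: d=np.c_[a,np.ones(len(a))]
    d=d@R
    return o+d*((z-o[2])/d[:,2])[:,None]
def mask(p,kind):
    h,s,v=cv2.split(cv2.cvtColor(p,cv2.COLOR_RGB2HSV))
    if kind=="red": m=((h<6)|(h>174))&(s>190)&(v>90)
    if kind=="green": m=(h>50)&(h<85)&(s>120)&(v>50)
    if kind=="yellow": m=(h>20)&(h<34)&(s>150)&(v>110)
    return m.astype(np.uint8)
def blobs(p,kind,c,z,fish=False,minA=60):
    """contours -> rectangle fitted in the world plane: centre px, centre, size(short,long), yaw of long axis from +y (deg)"""
    out=[]
    for k in cv2.findContours(mask(p,kind),cv2.RETR_EXTERNAL,cv2.CHAIN_APPROX_NONE)[0]:
        if cv2.contourArea(k)<minA: continue
        w=cast(k[:,0],c,z,fish)[:,:2]
        (x,y),(a,b),t=cv2.minAreaRect((w*1000).astype(np.float32))
        if a>b: a,b=b,a; t+=90
        yaw=(t+90)%180-90   # angle: side b at t+90 from x -> from +y = t
        out.append((k[:,0].mean(0).round(),np.array([x,y])/1000,(round(a,1),round(b,1)),round(yaw,1)))
    return out
E
python3 - <<'E'
from h import *
import pickle
d=pickle.load(open("s0.pkl","rb"))
for n in d:
    p,z,c=d[n]
    R=cv2.Rodrigues(c["rvec"])[0]
    for kind,h in(("red",.046),("red",.026),("green",.046),("green",.074),("yellow",.1)):
        print(n,kind,h)
        for b in blobs(p,kind,c,h):
            u,v=b[0].astype(int); zz=z[v,u]; 
            # world height from depth
            q=R.T@(np.array([(u-c["cx"])/c["fx"]*zz,(v-c["cy"])/c["fy"]*zz,zz])-c["tvec"])
            print("  ",b[0],b[1].round(4),b[2],b[3],"depthpt",q.round(3))
E
python3 - <<'E'
import cv2
a=cv2.imread("pics/top0.png")[100:330,220:510]
cv2.imwrite("pics/crop0.png",cv2.resize(a,None,fx=2.6,fy=2.6,interpolation=cv2.INTER_CUBIC))
E
```

```text
top red 0.046
   [363. 277.] [ 0.3434 -0.1084] (30.7, 56.7) 16.8 depthpt [ 0.344 -0.107  0.051]
   [250. 275.] [0.3461 0.1496] (30.9, 57.9) 27.9 depthpt [0.348 0.147 0.052]
   [317. 182.] [ 0.5588 -0.0023] (30.9, 57.5) 3.4 depthpt [ 0.558 -0.003  0.05 ]
   [177. 186.] [0.5496 0.3183] (72.3, 126.3) -11.7 depthpt [0.552 0.328 0.013]
top red 0.026
   [363. 277.] [ 0.3415 -0.1098] (31.2, 57.7) 16.8 depthpt [ 0.344 -0.107  0.051]
   [250. 275.] [0.3443 0.1526] (31.5, 58.9) 27.9 depthpt [0.348 0.147 0.052]
   [317. 182.] [ 0.5606 -0.0019] (31.4, 58.5) 3.4 depthpt [ 0.558 -0.003  0.05 ]
   [177. 186.] [0.5513 0.3242] (73.5, 128.4) -11.7 depthpt [0.552 0.328 0.013]
top green 0.046
   [436. 311.] [ 0.2669 -0.2702] (31.5, 57.7) 18.5 depthpt [ 0.268 -0.271  0.047]
   [308. 234.] [0.4411 0.0177] (33.2, 59.1) -9.3 depthpt [0.44  0.017 0.05 ]
   [454. 177.] [ 0.5695 -0.3151] (69.1, 126.5) 7.2 depthpt [ 0.568 -0.311  0.065]
   [18. 93.] [0.768  0.6963] (63.6, 64.3) -88.0 depthpt [0.758 0.675 0.078]
   [592.  83.] [ 0.7877 -0.6319] (7.0, 132.7) -38.3 depthpt [ 0.797 -0.652  0.01 ]
   [375.  75.] [ 0
[... 1566 characters left out ...]
 -0.129  0.075]
   [363. 196.] [0.4409 0.0184] (31.8, 58.2) -11.3 depthpt [0.442 0.019 0.047]
   [228. 143.] [ 0.5558 -0.3286] (70.7, 128.5) 7.5 depthpt [ 0.564 -0.31   0.065]
   [328. 101.] [ 0.2666 -0.2697] (29.2, 56.0) 18.8 depthpt [ 0.269 -0.268  0.047]
scene green 0.074
   [188. 243.] [ 0.8024 -0.1291] (51.9, 59.5) -33.8 depthpt [ 0.803 -0.129  0.075]
   [363. 196.] [0.4591 0.0329] (30.8, 56.4) -11.3 depthpt [0.442 0.019 0.047]
   [228. 143.] [ 0.5704 -0.3029] (68.4, 124.4) 7.5 depthpt [ 0.564 -0.31   0.065]
   [328. 101.] [ 0.2904 -0.246 ] (28.3, 54.2) 18.8 depthpt [ 0.269 -0.268  0.047]
scene yellow 0.1
   [266. 108.] [ 0.4407 -0.3118] (20.5, 97.4) -10.3 depthpt [ 0.443 -0.308  0.103]
```

View pics/crop0.png

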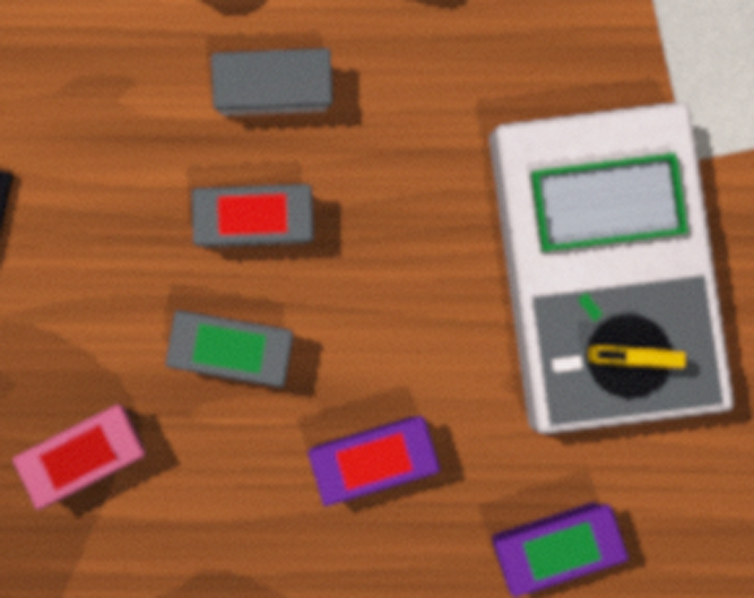

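```bash
cat >> h.py <<'E'
def ori(yaw):
    a=np.radians(yaw); y=np.array([np.cos(a),np.sin(a),0]); z=np.array([0,0,-1.]); return np.c_[np.cross(y,z),y,z]
E
python3 - <<'E'
from cell import *
from h import *
for i,(x,y,yaw,what) in enumerate([(.552,.325,-11.7,[("red",.026)]),(.50,.008,-3,[("red",.046),("green",.046)]),(.52,-.31,7.2,[("green",.074),("yellow",.1)])]):
    move_pose([x,y,.28],ori(yaw)); dwell(.3)
    c=get_calibration("wrist"); p,_=snapshot("wrist"); cv2.imwrite(f"pics/w{i}.png",p[:,:,::-1])
    print(i,read_state()["time_s"],read_state()["joints"],"cam",(-cv2.Rodrigues(c["rvec"])[0].T@c["tvec"]).round(3),c["fx"])
    for k,h in what:
        for b in blobs(p,k,c,h,True,150): print("  ",k,b[0],b[1].round(4),b[2],b[3])
a=np.hstack([cv2.resize(cv2.imread(f"pics/w{i}.png"),(400,250)) for i in (1,2)]); cv2.imwrite("pics/w12.png",a)
E
```

```text
0 2.125 [2.36356963e+01 1.61073135e+01 6.97147703e+01 8.09007262e-04
 9.41762641e+01 3.52976372e+01] cam [0.564 0.389 0.407] 309.70691628693146
   red [322. 165.] [0.5501 0.3258] (70.7, 125.0) -12.1
1 3.6917 [-7.87220799e+00 -8.84012051e-01  8.88516601e+01  1.09933964e-03
  9.20430277e+01 -4.91120093e+00] cam [0.502 0.074 0.406] 309.70691628693146
   red [372. 174.] [ 0.558  -0.0008] (32.8, 59.0) 2.5
   red [190.  64.] [0.3447 0.1513] (33.4, 59.2) 26.8
   green [532. 260.] [ 0.8203 -0.1452] (59.3, 73.7) 49.5
   green [273. 163.] [0.44   0.0191] (33.5, 59.8) -9.7
2 5.25 [-3.80376951e+01  1.17895036e+01  7.50023527e+01  1.26481158e-03
  9.31911798e+01 -4.52812509e+01] cam [ 0.511 -0.245  0.407] 309.70691628693146
   green [364. 175.] [ 0.5665 -0.3068] (69.6, 123.4) 7.5
   green [135. 118.] [ 0.2846 -0.266 ] (31.2, 54.6) 18.2
   green [551.  73.] [ 0.7958 -0.1335] (53.6, 66.4) -71.2
   yellow [243. 180.] [ 0.4369 -0.3219] (17.9, 78.5) -3.5
```

View pics/w12.png

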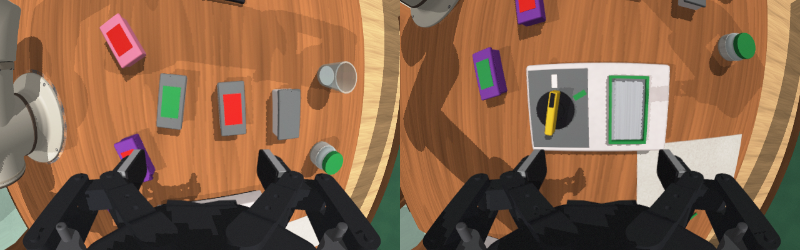

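Views 1 and 2 (half scale) show the green tag at (170,101), the red tag at (232,108), the pass nest at (628,110) and the handle at (551,113). Sizes agree with the given ones, so I'll start with the green box.

```bash
cat >> h.py <<'E'
from cell import *
DZ=.033
def see(kind,z,near,name=None):
    c=get_calibration("wrist"); p,_=snapshot("wrist")
    if name: cv2.imwrite(f"pics/{name}.png",p[:,:,::-1])
    return min(blobs(p,kind,c,z,True,150),key=lambda b:np.hypot(*(b[1]-near)))
def pick(kind,xy,yaw,name):
    gripper_to(.085); move_pose([*xy,.17],ori(yaw)); line_to([*xy,DZ+.05],speed=.2); 
    print("down hit",line_to([*xy,DZ],speed=.08,threshold=15))
    gripper_to(.04,45); print("gap",read_state()["finger_gap"])
    line_to([*xy,.20],speed=.15); dwell(.3); s=read_state()
    print("held gap",s["finger_gap"],"F",np.round(s["wrist_force"],1))
    b=see(kind,s["ee_pos"][2]-DZ+.046,s["ee_pos"][:2],name); print("tag",b,"tcp",np.round(s["ee_pos"],4))
    # tag offset in gripper axes (x'=jaw axis, y'=box y)
    a=np.radians(yaw); R=np.array([[np.cos(a),-np.sin(a)],[np.sin(a),np.cos(a)]])
    off=R.T@(b[1]-s["ee_pos"][:2]); print("offset",off.round(4),"dyaw",b[3]-yaw,"t",s["time_s"]); return off
E
python3 - <<'E'
from h import *
pick("green",(.440,.0188),-9.7,"g1")
E
```

```text
down hit False
gap 0.049371177728184924
held gap 0.04908705100949175 F [ 0.3 -0.8 -2.1]
tag (array([322., 261.]), array([0.43892615, 0.02063814]), (34.2, 57.3), -9.6) tcp [0.4399 0.0188 0.1997]
offset [-0.0013  0.0017] dyaw 0.09999999999999964 t 10.15
```

```bash
cat >> h.py <<'E'
def place(kind,xy,yaw,floor,offy,name,rimz):
    a=np.radians(yaw); xy=np.array(xy)-offy*np.array([-np.sin(a),np.cos(a)])
    move_pose([*xy,.22],ori(yaw)); line_to([*xy,floor+DZ+.025],speed=.15)
    hit=line_to([*xy,floor+DZ-.002],speed=.03,threshold=8); s=read_state()
    print("hit",hit,"z above nominal",s["ee_pos"][2]-floor-DZ,"F",np.round(s["wrist_force"],1))
    gripper_to(.066); line_to([*xy,.25],speed=.2)
    back=xy  # look
    dwell(.2); b=see(kind,floor+.046,xy,name); print("tag",b,"t",read_state()["time_s"])
    v=b[1]-np.array(xy); print("released gap",read_state()["finger_gap"])
E
python3 - <<'E'
from h import *
place("green",(.5665,-.307),7.4,.064,.0008,"g2",.074)
E
```

```text
hit True z above nominal 0.000529599507128109 F [-1.   2.1  6.6]
tag (array([323., 187.]), array([ 0.56499725, -0.30698108]), (33.4, 59.4), 7.2) t 14.55
released gap 0.0660884226531885
```

View pics/g2.png

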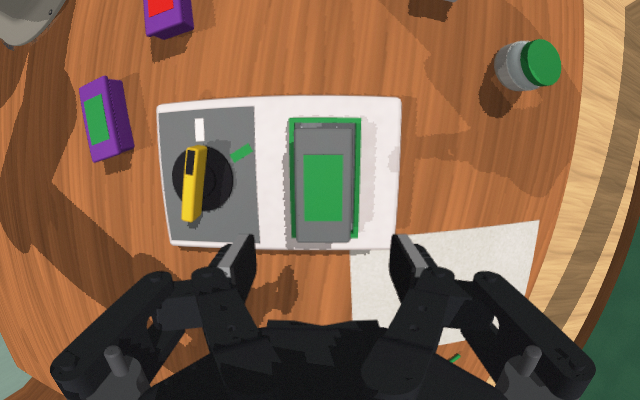

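The green tag (323,187) sits in the green rim, touched down at nominal height and level with the nest. The handle (190,183) is still off. Next is the red box.

```bash
python3 - <<'E'
from h import *
o=pick("red",(.5582,-.001),2.5,"r1")
if read_state()["finger_gap"]>.046 and abs(o[1])<.006:
    place("red",(.5505,.3256),-12,.016,.0008,"r2",.026)
E
```

```text
down hit False
gap 0.049170715189737334
held gap 0.04917538681036588 F [ 0.3 -0.2 -2.8]
tag (array([322., 261.]), array([0.55677472, 0.00096103]), (34.1, 56.3), 2.5) tcp [ 0.5581 -0.001   0.1997]
offset [-0.0013  0.002 ] dyaw 0.0 t 19.4417
hit True z above nominal 0.0005401862162255008 F [-1.4 -0.8  7.1]
tag (array([322., 176.]), array([0.54845374, 0.32501041]), (32.8, 58.3), -12.0) t 24.3333
released gap 0.06629157434741742
```

```bash
python3 - <<'E'
from h import *
s=read_state(); print(s["time_s"],s["wrist_force"])
p,_=snapshot("top"); cv2.imwrite("pics/t2.png",p[:,:,::-1]); c=get_calibration("top")
for k,h in(("red",.062),("green",.11)):
    for b in blobs(p,k,c,h): print(k,b[0],b[1].round(4),b[2],b[3])
a=cv2.imread("pics/r2.png"); b=cv2.imread("pics/t2.png"); cv2.imwrite("pics/v2.png",np.hstack([cv2.resize(a,(400,250)),cv2.resize(b,(400,250))]))
E
```

```text
24.3333 [-0.34965183 -0.46737279 -0.43648259]
red [363. 277.] [ 0.345  -0.1071] (30.9, 55.7) 16.8
red [250. 275.] [0.3479 0.1468] (30.1, 55.9) 27.4
red [173. 185.] [0.5498 0.3241] (31.5, 57.4) -12.0
red [182. 187.] [0.5482 0.3132] (70.8, 123.0) -12.0
green [436. 311.] [ 0.2772 -0.2568] (29.7, 54.5) 18.5
green [459. 176.] [ 0.5659 -0.3091] (33.7, 59.9) 7.2
green [445. 176.] [ 0.563  -0.2988] (64.8, 118.4) 7.5
green [18. 93.] [0.7497 0.6554] (58.8, 61.2) -43.9
green [591.  83.] [ 0.7692 -0.5985] (6.2, 125.4) -38.3
green [375.  75.] [ 0.7876 -0.1295] (50.2, 53.3) 89.8
green [45. 59.] [0.8264 0.5974] (57.7, 61.4) -43.9
```

View pics/v2.png

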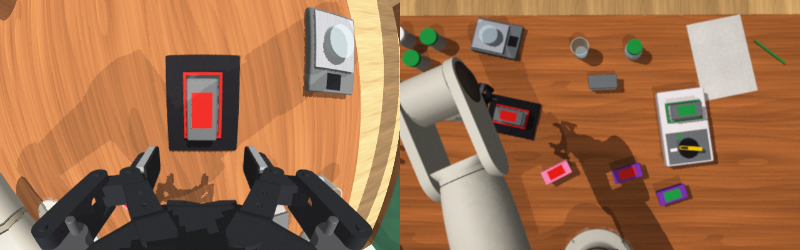

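Left half: the red tag (202,110) lies in the red rim. Right half: the untagged box, jar and beaker have not moved. Both touchdowns came at floor height, and the offsets are about 2 mm. Now the handle.

```bash
python3 - <<'E'
from h import *
xy=(.4352,-.3235)
gripper_to(.05); move_pose([*xy,.2],ori(-3.6)); print("hit",line_to([*xy,.093],speed=.1,threshold=10))
gripper_to(.0,30); s=read_state(); print("gap",s["finger_gap"],np.round(s["wrist_force"],1))
for y in np.append(np.arange(-8,-52,-5),-52.8):
    move_pose([*xy,.093],ori(y)); s=read_state()
    f=np.linalg.norm(s["wrist_force"]); print(round(y,1),round(f,1),np.round(s["wrist_torque"],2))
    if f>50: break
dwell(.3); gripper_to(.05); line_to([*xy,.2],speed=.15); move_pose([.50,-.2,.3],ori(7.4)); dwell(.3)
c=get_calibration("wrist"); p,_=snapshot("wrist"); cv2.imwrite("pics/f.png",p[:,:,::-1])
for k,h in(("yellow",.1),("green",.11),("green",.074)):
    for b in blobs(p,k,c,h,True,100): print(k,b[0],b[1].round(4),b[2],b[3])
s=read_state(); print(s["time_s"],s["finger_gap"],s["wrist_force"])
E
```

```text
hit False
gap 0.013364654843808254 [5.4 0.6 2. ]
-8.0 5.9 [ 0.11 -0.65 -0.15]
-13.0 5.8 [ 0.11 -0.71 -0.05]
-18.0 6.1 [ 0.16 -0.73 -0.11]
-23.0 6.1 [ 0.21 -0.79 -0.11]
-28.0 6.4 [ 0.19 -0.81 -0.14]
-33.0 6.8 [ 0.15 -0.73 -0.06]
-38.0 6.2 [ 0.22 -0.83 -0.11]
-43.0 7.1 [ 0.16 -0.83 -0.04]
-48.0 5.9 [ 0.25 -0.86 -0.07]
-52.8 6.6 [ 0.23 -0.83  0.05]
yellow [280. 255.] [ 0.4609 -0.3001] (16.5, 29.8) 3.8
green [364. 274.] [ 0.564  -0.3074] (31.9, 60.5) 9.8
green [297. 237.] [ 0.4786 -0.2709] (7.8, 20.7) -54.1
green [355. 240.] [ 0.5578 -0.2872] (62.1, 113.3) 6.4
green [154. 195.] [ 0.3034 -0.2461] (28.1, 49.0) 18.1
green [542. 153.] [ 0.7641 -0.1329] (49.3, 56.9) -77.9
green [364. 274.] [ 0.5724 -0.3269] (35.5, 67.3) 9.8
green [297. 237.] [ 0.4772 -0.2863] (8.7, 23.0) -54.1
green [355. 240.] [ 0.5655 -0.3045] (69.1, 126.2) 6.4
green [154. 195.] [ 0.2821 -0.2586] (31.3, 54.6) 18.1
green [542. 153.] [ 0.7953 -0.1325] (54.9, 63.4) -77.9
33.9333 0.049969786290548476 [-0.06211952 -0.5337812  -0.08236002]
```

View pics/f.png

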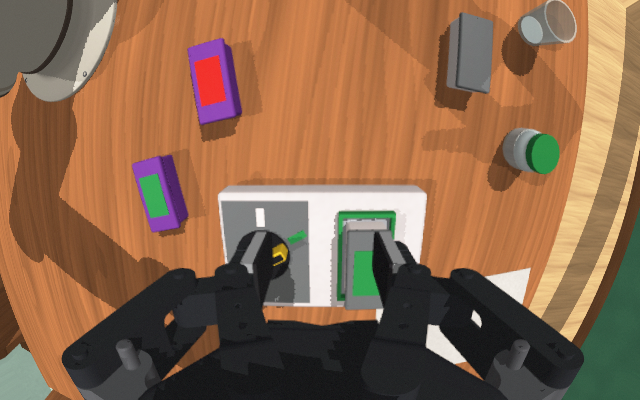

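The finger hides the handle at (275,255). I'll check it from a clear pose with the top and wrist cameras.

```bash
python3 - <<'E'
from h import *
move_pose([.52,-.31,.28],ori(7.4)); dwell(.3)
c=get_calibration("wrist"); p,_=snapshot("wrist")
for k,h in(("yellow",.1),("green",.11),("green",.074)):
    for b in blobs(p,k,c,h,True,100)[:4]: print(k,b[0],b[1].round(4),b[2],b[3])
cv2.imwrite("pics/f2.png",p[80:300,100:480,::-1])
move_pose([.35,.25,.3],ori(0)); dwell(.3)
c=get_calibration("top"); p,_=snapshot("top")
for k,h in(("yellow",.1),("green",.11),("red",.062)):
    for b in blobs(p,k,c,h,False,100): print("top",k,b[0],b[1].round(4),b[2],b[3])
E
```

```text
yellow [244. 180.] [ 0.4368 -0.3214] (14.5, 80.1) -52.7
green [369. 184.] [ 0.5652 -0.307 ] (33.9, 59.6) 7.5
green [287. 152.] [ 0.4813 -0.285 ] (8.2, 20.2) -52.2
green [365. 166.] [ 0.5603 -0.3   ] (62.2, 110.0) 7.4
green [135. 118.] [ 0.3089 -0.2639] (27.8, 49.0) 18.2
green [369. 184.] [ 0.5718 -0.3145] (38.0, 66.8) 7.5
green [287. 152.] [ 0.4777 -0.2899] (9.2, 22.6) -52.2
green [365. 166.] [ 0.5663 -0.3068] (69.8, 123.3) 7.4
green [135. 118.] [ 0.2845 -0.2662] (31.1, 54.9) 18.2
top yellow [464. 236.] [ 0.4355 -0.3236] (17.8, 79.4) -52.8
top green [436. 312.] [ 0.2772 -0.2568] (29.7, 54.5) 18.5
top green [459. 176.] [ 0.5659 -0.3092] (33.7, 59.6) 7.2
top green [18. 93.] [0.7492 0.6549] (58.8, 62.8) -43.9
top green [591.  83.] [ 0.7693 -0.5986] (6.6, 125.4) -38.3
top green [375.  75.] [ 0.7876 -0.1295] (50.2, 53.3) 89.8
top green [45. 59.] [0.8259 0.5979] (59.2, 61.4) -43.9
top red [363. 277.] [ 0.3448 -0.1073] (30.5, 55.9) 16.8
top red [250. 275.] [0.3475 0.1472] (30.4, 56.8) 27.9
top red [173. 185.] [0.5499 0.3239] (31.6, 57.5) -11.4
top red [181. 187.] [0.5482 0.3131] (70.8, 123.0) -11.8
```

View pics/f2.png

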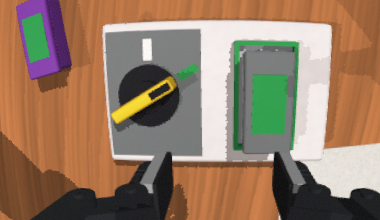

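The pointer (160,90) faces the green mark (187,72). Bar yaw −52.7° against warmer yaw +7.4° gives a turn of 60°. The green box sits within about 1.5 mm of the nest centre.

```bash
python3 -c "
from cell import *
print(read_state()['time_s']); job_done()"
```

```text
37.2583
the job is handed in; nothing more can be done
```

I put the green-tagged box in the warmer's green nest and the red-tagged box in the red reject nest, then turned the handle clockwise to on. I handed the job in at 37.3 s of the 72 s allowed; it reports no verdict.

- **Boxes:** in the last pictures both were within about 2 mm of their nest centres and aligned with the nests to within about 1°. Each touched down within 1 mm of its nest's floor height.
- **Handle:** the wrist and top cameras both put it about 60° from off, at the on stop.
- **Bystanders:** the untagged box, jar and beaker looked unmoved. I checked the jar by its cap position and the other two by eye only.
- **Disagreements:** the cameras differed by 1–2 mm on some positions, which is within calibration. No check failed.

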